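Dock the tube rack with the bench clamp

TASK

Dock the white tube rack that stands in the bench clamp: pump the clamp's trigger, stroke by stroke, until the jaw has pushed the rack against the stiff end plate, the plate is fully home against its stop block and the rack is squeezed firmly (about 20 N, held for half a second, never more than 35 N). Then open the clamp again: press the release lever on the jaw and, keeping it pressed, slide the jaw all the way back, leaving the rack docked against the plate. Move the rack only with the clamp, never push on any part of the clamp with more than 40 N, and leave the other things on the bench alone.

Things in the scene. Friction and masses are not known exactly. Their poses are not given: they have to be found in the camera images.
- rack_clamp: bench rack clamp, screwed down: grey plate 373 x 144 mm (96 mm wide at the trigger end), 12 mm thick. Origin on the bench under its axis; all x, y, z below are in its frame: x along the axis, +x the way the jaw advances, z up. From -x to +x: trigger, jaw, rack, end plate, stop block. Plate x = -205 to +168 mm; two fences beside the rack at y = +-62 to 67 mm, 26 mm high
- stop_face (a point): centre of the aluminium stop block's face at x = 140, z = 40 mm (block 120 mm wide, 26 mm thick, top z = 66 mm)
- trigger (a joint): swing of the upright trigger, rad: 0 = rest, leaning 0.29 to -x; grows to a hard stop at 0.49 as its tip is pushed to +x (use up to 0.47). The first 0.1 to 0.25 is idle, then a pawl takes the jaw: 13 to 18 mm advance a full stroke. A spring brings it back; let it return below 0.05 before the next stroke. The jaw stays on the return (5 mm ratchet: it may drop up to 5 mm, losing squeeze)
- trigger_hinge (a point): axis of the trigger (along y), x = -140, z = 16 mm. Leverage: the jaw gets 1.9 times the extra force at the tip. Force at the tip: return spring alone 1.5 to 2.3 N; free jaw 3 to 5 N; driving the end plate in, 7 to 9 N; for a squeeze of 20 N 14 to 16 N while pushing (9 to 11 N when stopped: friction), for 35 N 22 N. Once the plate is home it rises 1.3 N per mm of tip travel: push slowly
- trigger_tip (a point): centre of the trigger's round black crossbar, 46 mm long along y, 16 mm thick, 120 mm from the hinge; at rest x = -174, z = 131 mm, full swing 57 mm further +x at z = 134 mm. Push it to +x from its -x side: nothing stands behind it. Below it only the two thin arms of the trigger's fork
- jaw (a joint): advance of the jaw carriage along +x, m: 0 = fully back (pad face at x = 0), 0.070 = end; it touches a docked rack at 0.062. Slides on to +x (2 to 4 N), but back to -x only with the release lever pressed and the trigger at rest. Carriage y = -52 to +46 mm, block top z = 70 mm
- release_lever (a joint): swing of the release lever, rad: up, with its ratchet nose in the teeth, it reads 0 to 0.12; grows as the pad is pressed; clear of the teeth beyond 0.16; hard end stop 0.34. 2 to 5 N at the pad, up to about 10 N to start it while the rack is still squeezed. Springs up when let go
- lever_pad (a point): centre of the top of the release lever's black ribbed pad, on the jaw carriage (at jaw 0: x = -22, y = -32, z = 84.5 mm). Pad 36 mm along y, reaching 15 mm to either side along x. Press here: about 4 mm down clears the ratchet, 7 mm is the end stop. Jaw block top 14 mm lower, beside it at +y
- finger_wall (a point): top middle of the front of the dark wall on the jaw carriage, 17 mm to the -x side of lever_pad, 42 mm wide along y, 10 mm thick, 17 mm higher than the pad (top z = 102 mm). A fingertip that presses the pad down and moves to -x pushes on this wall and drags the jaw back (about 4 N)
- end_plate (a joint): how far the steel end plate (112 mm wide, 10 mm thick, top z = 62 mm, on two dowels) stands out from the stop block, m: 0 = home, flat on the block, face at x = 130 mm; starts 0.006 to 0.014; stiff, 6 to 7 N to push in, stays where left
- tube_rack: loose white tube rack with small tubes, 68 mm along x, 118 mm along y, 42 mm high (tubes to 54), 0.1 to 0.2 kg, on the clamp's plate (z = 12 mm) between jaw and end plate. Origin: centre of its underside; docked at x = 96 mm
- jaw_pad: the jaw's rubber-faced pressure pad, 88 mm wide, z = 20 to 62 mm, sprung 5 N per mm. Its origin is the point at y = 0, z = 0 straight under the pad's face
- reagent_4: bystander: orange reagent bottle with a white cap, 48 mm across, 97 mm high; origin under its centre. Leave alone
- petri_1: bystander: petri dish, 91 mm across, 16 mm high; origin under its centre. Leave alone
- conical_2: bystander: conical tube lying on its side, 112 mm long, 21 mm thick; origin under its middle. Leave alone

How it is judged:
On the way, in this order (a step that is already met when the one before it is completed fails the run):
1. the trigger has been pulled through a stroke while the jaw is still clear of the rack and the end plate still out (value of joint trigger above 0.3 rad and contact force between jaw_pad and tube_rack below 1 N and value of joint end_plate above 0.004 m), for 0.04 s.
2. by the trigger, the end plate is fully home and the jaw squeezes the rack with 14 N or more for 0.4 s (value of joint trigger above 0.08 rad and value of joint end_plate below 0.0015 m and contact force between jaw_pad and tube_rack above 14 N), for 0.4 s.
3. the release lever is pressed and the jaw is off the rack (value of joint release_lever above 0.13 rad and value of joint jaw below 0.055 m and contact force between jaw_pad and tube_rack below 0.5 N), for 0.04 s.
At the end, for the whole second after the job is handed in: the jaw is back within 8 mm of its rearmost position, the end plate is home within 1.5 mm, the rack stands upright on the clamp's plate within 3.5 mm of the docked position (origin at x = 96 mm), trigger and release lever are let go and back at rest (value of joint jaw below 0.008 m and value of joint end_plate below 0.0015 m and value of joint trigger below 0.06 rad and value of joint release_lever below 0.14 rad and x of tube_rack in the frame of rack_clamp above 0.0925 m and z of tube_rack in the frame of rack_clamp below 0.016 m and angle between tube_rack's own z axis and vertical below 0.05 rad and linear speed of tube_rack below 0.01 m/s); the robot touches nothing.
It fails at once if the jaw squeezes the rack with more than 35 N (contact force between jaw_pad and tube_rack above 35 N).
It fails at once if the fingers push on the clamp with more than 40 N (contact force between the fingers and rack_clamp above 40 N).
It fails at once if the robot touches the tube rack (contact force between any of the fingers, the arm and tube_rack above 1 N).
It fails at once if a bystander is moved by more than 15 mm (distance of any of reagent_4, petri_1, conical_2 from where it was at the start of the episode above 0.015 m).
It also fails if it takes over 61 s, if anything falls off the work surface, if the arm or the gripper's body presses on something with over 40 N, if the wrist force passes 120 N, or if a joint passes its speed limit or range.

ROBOT

A 6-joint arm with a two-finger parallel gripper is mounted at the origin on a cart in front of the work surface, level with it; the furniture and walls round the work are solid. World frame = base frame: x ahead of the robot, y to its left, z up, the work surface at z = 0. Lengths are in m, angles in rad, forces in N, time in s.
With the tool pointing down it reaches from about 0.25 to 0.775 m from the base axis. Payload 8.9 kg.
Tool frame: the origin (TCP) lies midway between the tips of the shut fingers; the grasp point (between the pads) lies 19 mm behind it; z points along the fingers, y is the line along which they close (so a half turn about z gives the same grasp; the last joint's range is limited). The gripper opens to 85 mm and grips with 20 to 120 N. Pads are 22 mm wide; open, the fingers measure 114 mm over their backs; the gripper's body (76 mm by 85 mm) begins 54 mm behind the grasp point. The pads swing forward as they close: fully open they stand 13 mm farther back than shut.
Start: joints at [1.143, 0.291, -0.153, 1.127, 0, 1.431], TCP at [0.15, 0.503, 0.231] pointing down, gripper open.
Joint ranges: [-2.52, 2.52], [-0.91, 1.74], [-1.3, 1.37], [-1.96, 2.02], [-1.52, 1.47], [-3.14, 3.14]. Speed limits (rad/s): [2.22, 2.22, 2.79, 3.14, 3.14, 3.14].

INTERFACE

Orientations are given as a unit quaternion [x, y, z, w].
In Python, from plant import monitor, imaging, order gives the robot as it stands. The module is installed in compiled form; this text tells all that it offers.
- The arm moves only by the shell command python3 -m handwheel 'ROWS'. ROWS is JSON, a list of rows, each a list of 3 entries, a list of its own where there are three numbers: the shift along the tool's x, y, z in cm, then the turn, a rotation vector about the tool's x, y, z in rad, then the finger opening in cm, from 0 to 8.54. A call has 1 to 12 rows; each row is the pose to reach, as a shift and turn from the pose commanded when the call began, along the tool's axes at that moment; what a row does not reach only later rows make up. A row lasts 1/12 s, in which the tool goes at most 41.7 mm and 7.16 degrees, less where a joint would pass 70% of its speed; a pose out of reach is approached as far as the arm can. A call with a gripper value outside its range is refused whole. The fingers move at their own pace and stop on an object; the grip force is fixed at half the most. Time passes only in rows, so rows that repeat a pose let the fingers close. It gives the time, the measured TCP pose, the force, the opening and the grip force at its end, in the units of the state.
- monitor.get_obs(): the state, without advancing time (a new reading comes with each control period).
- imaging.get_image(name): name is "scene" or "top" or "wrist"; returns a dict with "color" (420x560x3 uint8, red, green, blue), "camera_matrix" (3x3 intrinsics, pixels), "R" (3x3) and "t" (3): a world point X has camera coordinates R X + t. Camera axes: x right, y down, z forward; pixel columns grow to the right and rows downward; lengths in m; the calibration is good to about 2 mm. A picture is of the moment at which its call begins. There is no depth.
- order.job_done(): hands the job in; it is judged then, once.
The state is a dict: "t": time; "joint_pos": joint angles; "qvel": joint speeds; "joint_torque": joint torques, N m; "tcp_pos": TCP position; "ee_rot": TCP orientation; "ft_force": force on the tool from outside, world axes, zero at the start; "ft_torque": the same for the moment, N m; "gripper_width": opening from 0.0 (shut) to 1.0 (fully open); "finger_force": force on a finger pad.
Only numpy, scipy, OpenCV 4.12 (cv2) and the standard library are available. Lean on these libraries where they do the work, as an engineer would, in place of code of your own. Each camera call takes 0.05 s, during which the arm holds its last target. There are 200 camera calls.

## Working session

There is one attempt and no reset: what is moved stays moved. The work goes in short steps, Python scripts to look and compute and a shell command to move; the robot and the scene stay as the last step left them, time stands still between calls to the robot, and variables do not carry over. Pictures are saved under pics/ and viewed, at most 13 in all, crops included, and the job is handed in when it is done.

```bash
mkdir -p pics
cat > h.py <<'E'
import numpy as np, cv2
from plant import monitor, imaging, order
def snap(n,f):
    d=imaging.get_image(n); cv2.imwrite('pics/'+f,d['color'][:,:,::-1]); np.savez('pics/'+f+'.npz',K=d['camera_matrix'],R=d['R'],t=d['t']); return d
def ray(f,u,v,z):
    c=np.load('pics/'+f+'.npz'); d=c['R'].T@np.linalg.solve(c['K'],[u,v,1]); o=-c['R'].T@c['t']
    return o+d*(z-o[2])/d[2]
def proj(f,X):
    c=np.load('pics/'+f+'.npz'); p=c['K']@(c['R']@np.array(X)+c['t']); return p[:2]/p[2]
E
python3 - <<'E'
from h import *
print(monitor.get_obs())
snap('top','top0.png');snap('scene','scene0.png')
for f in ('top0.png','scene0.png'):
    c=np.load('pics/'+f+'.npz'); print(c['K'].tolist(),c['R'].round(3).tolist(),(-c['R'].T@c['t']).round(3))
    i=cv2.imread('pics/'+f); cv2.imwrite('pics/b_'+f,cv2.resize(i,(800,600),interpolation=cv2.INTER_CUBIC))
E
```

```text
{'t': 0.0, 'joint_pos': array([ 1.14267907e+00,  2.91258698e-01, -1.54087441e-01,  1.12672756e+00,
        1.67125472e-05,  1.43152927e+00]), 'qvel': array([-0.00137711, -0.00063291, -0.00102269,  0.00119577, -0.00072257,
       -0.00045275]), 'joint_torque': array([-2.22078612e-03, -5.37142861e+01,  3.31365430e+01,  1.58848678e-02,
       -2.75159055e-04, -2.44204593e-06]), 'tcp_pos': array([0.14934164, 0.50286509, 0.23075804]), 'ee_rot': array([ 1.43923515e-01,  9.89588608e-01, -6.10818903e-04, -1.86792132e-04]), 'ft_force': array([ 0.13685642, -0.33863047,  0.05606469]), 'ft_torque': array([0.00226795, 0.01409507, 0.03053649]), 'finger_force': 0.0, 'gripper_width': 1.000638263424319}
[[522.8745401608013, 0.0, 284.7716956042759], [0.0, 522.8745401608013, 206.06907456351283], [0.0, 0.0, 1.0]] [[0.029, -0.999, 0.014], [-0.994, -0.03, -0.104], [0.104, -0.011, -0.994]] [0.39  0.064 1.438]
[[482.85473813539153, 0.0, 280.52535744611566], [0.0, 482.85473813539153, 213.5582576481924], [0.0, 0.0, 1.0]] [[0.809, -0.587, 0.018], [-0.432, -0.616, -0.659], [0.398, 0.525, -0.752]] [ 0.06  -0.547  0.985]
```

View pics/b_top0.png

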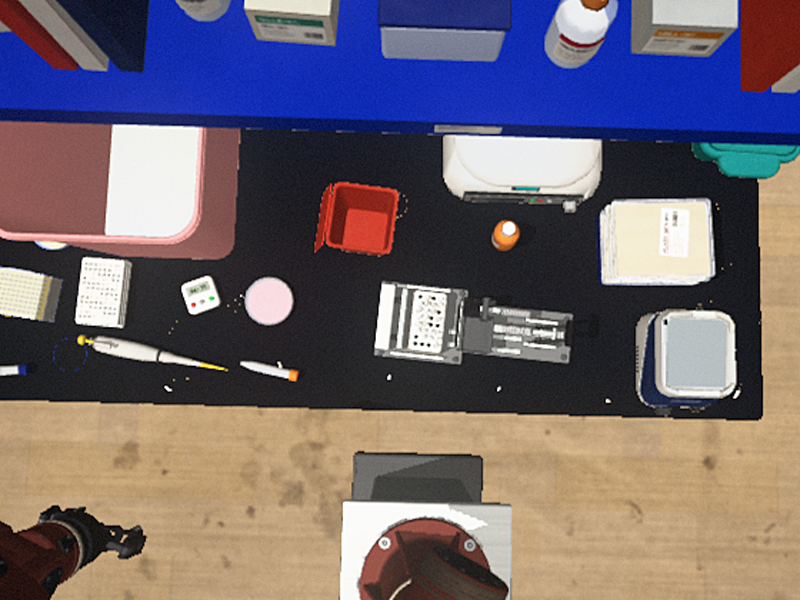

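View pics/b_scene0.png

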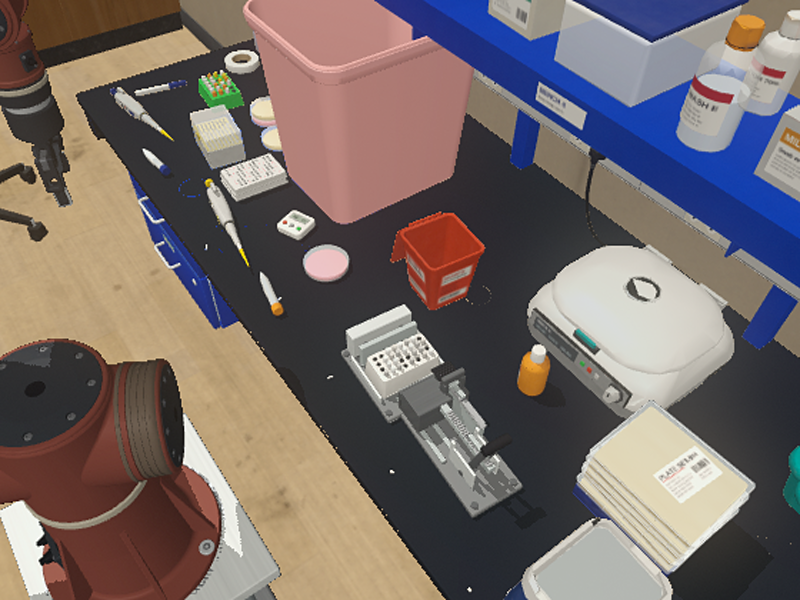

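The clamp's +x points left in the top view, roughly world +y. The trigger is near (590,327) of the 800x600 picture and the stop block near (390,320). I'll enlarge both views.

Run:
```python
import cv2
i=cv2.imread('pics/top0.png')[185:265,255:425]; cv2.imwrite('pics/c1.png',cv2.resize(i,None,fx=4.7,fy=4.7,interpolation=cv2.INTER_CUBIC))
i=cv2.imread('pics/scene0.png')[205:370,230:390]; cv2.imwrite('pics/c2.png',cv2.resize(i,None,fx=3.6,fy=3.6,interpolation=cv2.INTER_CUBIC))
```

```text
(no output)
```

View pics/c1.png

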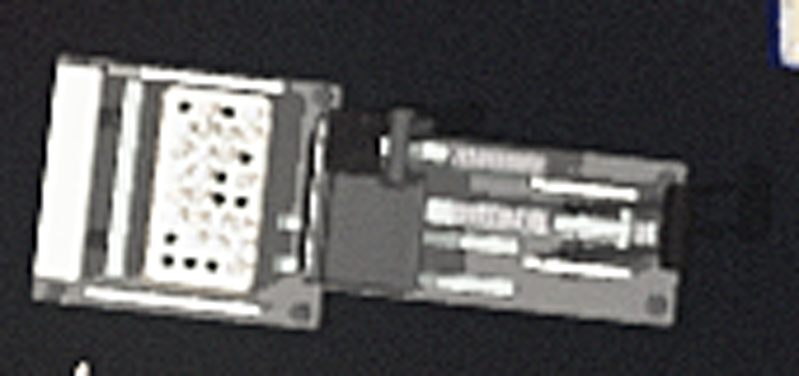

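View pics/c2.png

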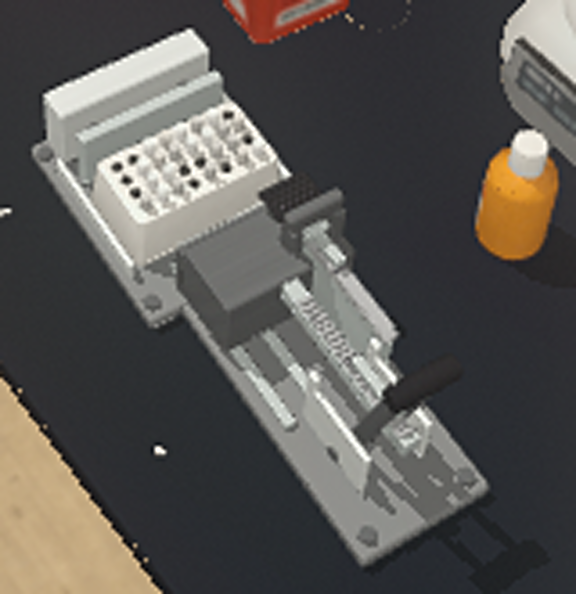

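```bash
cat > fit.py <<'E'
from h import *
from scipy.optimize import least_squares
T=lambda u,v:('top0.png',(u+.5)/4.7+255-.5,(v+.5)/4.7+185-.5)
S=lambda u,v:('scene0.png',(u+.5)/3.6+230-.5,(v+.5)/3.6+205-.5)
D=[((-205,-48,12),T(685,162)),((-205,48,12),T(675,325)),((140,-60,66),T(103,67)),((166,-60,66),T(60,58)),((166,60,66),T(36,278)),((140,60,66),T(78,280)),
((-205,48,12),S(362,566)),((-205,-48,12),S(488,488)),((-174,0,131),S(424,383)),((-174,0,131),T(672,225))]
def W(p,X):
    c,s=np.cos(p[2]),np.sin(p[2]); X=np.array(X)/1000
    return np.array([p[0]+c*X[0]-s*X[1],p[1]+s*X[0]+c*X[1],X[2]])
if __name__=='__main__':
    f=lambda p:np.concatenate([proj(d[1][0],W(p,d[0]))-d[1][1:] for d in D])
    r=least_squares(f,[.4,0,1.6],loss='soft_l1'); p=r.x; print(p); print(f(p).reshape(-1,2).round(1).tolist())
    np.save('pose.npy',p)
    for n,X in dict(tip=(-174,0,131),tipend=(-117,0,134),pad0=(-22,-32,84.5),pad62=(40,-32,84.5),stop=(140,0,40)).items(): print(n,W(p,X).round(4))
E
python3 fit.py
```

```text
[ 0.48166582 -0.06378468  1.49214378]
[[0.8, -0.0], [-0.1, 0.2], [0.0, -0.0], [-0.6, 0.8], [-0.6, -0.7], [0.4, -0.1], [0.1, -0.7], [0.9, -0.5], [-0.8, 0.3], [0.8, 0.5]]
tip [ 0.468  -0.2372  0.131 ]
tipend [ 0.4725 -0.1804  0.134 ]
pad0 [ 0.5118 -0.0882  0.0845]
pad62 [ 0.5167 -0.0264  0.0845]
stop [0.4927 0.0758 0.04  ]
```

```bash
cat >> h.py <<'E'
from scipy.spatial.transform import Rotation as Ro
def state():
    o=monitor.get_obs(); p=np.load('pose.npy'); c,s=np.cos(p[2]),np.sin(p[2]); d=o['tcp_pos']-[p[0],p[1],0]
    C=np.array([[c,s,0],[-s,c,0],[0,0,1]]); R=Ro.from_quat(o['ee_rot']).as_matrix()
    print('t',round(o['t'],2),'clampmm',(C@d*1000).round(1),'Fclamp',(C@o['ft_force']).round(1),'toolaxes in clamp',(C@R).round(3).tolist(),'w',round(o['gripper_width'],2))
    return o,C,R
def go(*X):
    o,C,R=state(); p=np.load('pose.npy')
    for x in X: print(x,'cm',(R.T@(C.T@(np.array(x)/1000)+[p[0],p[1],0]-o['tcp_pos'])*100).round(2))
E
python3 -c "
from h import *
go((-225,0,230),(-225,0,115))"
```

```text
t 0.1 clampmm [538.8 375.8 230.8] Fclamp [0.  0.1 0.6] toolaxes in clamp [[0.209, 0.978, -0.001], [0.978, -0.209, 0.0], [0.0, -0.001, -1.0]] w 1.0
(-225, 0, 230) cm [-52.69 -66.86   0.15]
(-225, 0, 115) cm [-52.69 -66.85  11.65]
```

```bash
python3 -m handwheel '[[[-1,-1.3,0],[0,0,0],0],[[-3.4,-4.3,0],[0,0,-0.05],0],[[-5.9,-7.5,0],[0,0,-0.1],0],[[-8.4,-10.7,0],[0,0,-0.15],0],[[-10.8,-13.7,0],[0,0,-0.211],0],[[-13.2,-16.7,0],[0,0,-0.211],0],[[-15.6,-19.8,0],[0,0,-0.211],0],[[-18,-22.8,0],[0,0,-0.211],0],[[-20.4,-25.9,0],[0,0,-0.211],0],[[-22.8,-28.9,0],[0,0,-0.211],0],[[-25.2,-32,0],[0,0,-0.211],0],[[-26.4,-33.5,0],[0,0,-0.211],0]]'; python3 -c "
from h import *
go((-225,0,230),(-225,0,115))"
```

```text
t: 1.1
tcp_pos: [0.3079, 0.1039, 0.2314]
ee_rot: [0.04, 0.999, -0.0, 0.0]
ft_force: [0.3, 0.4, -0.0]
gripper_width: -0.006
finger_force: 0.0
t 1.1 clampmm [153.5 186.4 231.4] Fclamp [ 0.4 -0.3 -0. ] toolaxes in clamp [[0.001, 1.0, -0.001], [1.0, -0.001, -0.001], [-0.001, -0.001, -1.0]] w -0.01
(-225, 0, 230) cm [-18.68 -37.83   0.18]
(-225, 0, 115) cm [-18.68 -37.82  11.68]
```

```bash
python3 -m handwheel '[[[-1.4,-2.9,0],[0,0,0],0],[[-3.2,-6.4,0],[0,0,0],0],[[-4.9,-10,0],[0,0,0],0],[[-6.7,-13.5,0],[0,0,0],0],[[-8.4,-17,0],[0,0,0],0],[[-10.2,-20.6,0],[0,0,0],0],[[-11.9,-24.1,0],[0,0,0],0],[[-13.7,-27.7,0],[0,0,0],0],[[-15.4,-31.2,0],[0,0,0],0],[[-17.2,-34.8,0],[0,0,0],0],[[-18.5,-37.5,0],[0,0,0],0],[[-18.7,-37.8,0],[0,0,0],0]]'; python3 -m handwheel '[[[0,0,2],[0,0,0],0],[[0,0,5],[0,0,0],0],[[0,0,8],[0,0,0],0],[[0,0,10.5],[0,0,0],0],[[0,0,11.5],[0,0,0],0],[[0,0,11.6],[0,0,0],0],[[0,0,11.6],[0,0,0],0]]'
python3 - <<'E'
from h import *
go((-200,0,115))
snap('scene','s1.png');i=cv2.imread('pics/s1.png')[205:370,230:390]; cv2.imwrite('pics/c3.png',cv2.resize(i,None,fx=3.6,fy=3.6,interpolation=cv2.INTER_CUBIC))
E
```

```text
t: 2.1
tcp_pos: [0.4654, -0.2891, 0.2303]
ee_rot: [0.04, 0.999, -0.001, 0.0]
ft_force: [-0.9, 1.1, 0.6]
gripper_width: 0.002
finger_force: 0.0
t: 2.68
tcp_pos: [0.4642, -0.2842, 0.1156]
ee_rot: [0.039, 0.999, 0.0, -0.0]
ft_force: [-0.2, 0.3, 0.0]
gripper_width: 0.0
finger_force: 0.0
t 2.68 clampmm [-2.211e+02  1.000e-01  1.156e+02] Fclamp [0.2 0.2 0. ] toolaxes in clamp [[-0.001, 1.0, 0.0], [1.0, 0.001, 0.0], [0.0, 0.0, -1.0]] w 0.0
(-200, 0, 115) cm [-0.01  2.11  0.06]
```

View pics/c3.png

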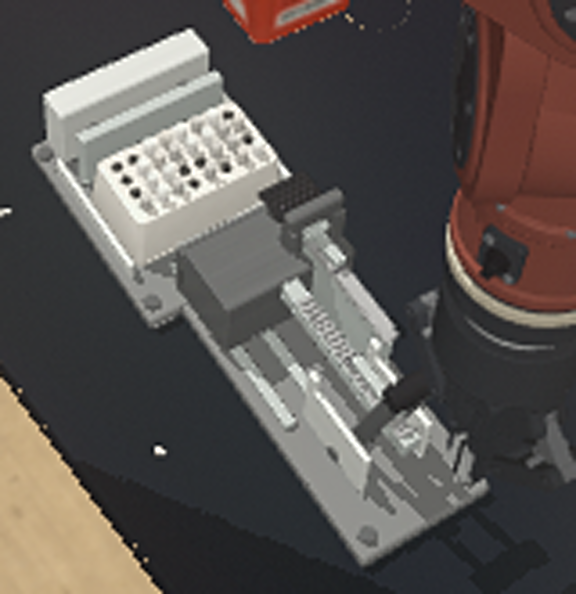

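The picture shows the shut fingers just behind the crossbar (bar at about (395,400), fingers at about (460,450)). I'll now feel for contact.

```bash
g() { python3 -c "
from h import *
state()" | cut -c1-75; }
python3 -m handwheel '[[[0,1,0],[0,0,0],0],[[0,1.9,0],[0,0,0],0],[[0,1.9,0],[0,0,0],0]]' >/dev/null; g
python3 -m handwheel '[[[0,0.3,0],[0,0,0],0],[[0,0.3,0],[0,0,0],0]]'>/dev/null; g
python3 -m handwheel '[[[0,0.3,0],[0,0,0],0],[[0,0.3,0],[0,0,0],0]]'>/dev/null; g
python3 -m handwheel '[[[0,0.3,0],[0,0,0],0],[[0,0.3,0],[0,0,0],0]]'>/dev/null; g
python3 -m handwheel '[[[0,0.3,0],[0,0,0],0],[[0,0.3,0],[0,0,0],0]]'>/dev/null; g
```

```text
t 2.98 clampmm [-2.006e+02 -2.000e-01  1.163e+02] Fclamp [0.7 0.4 0.5] tool
t 3.15 clampmm [-1.988e+02 -1.000e-01  1.158e+02] Fclamp [-0.2  1.  -0.2] t
t 3.32 clampmm [-196.     0.   115.4] Fclamp [ 0.3  0.3 -0.3] toolaxes in c
t 3.48 clampmm [-1.935e+02 -1.000e-01  1.155e+02] Fclamp [-2.7  0.2 -0.8] t
t 3.65 clampmm [-190.4   -0.2  115.5] Fclamp [-2.9 -0.3  1.6] toolaxes in c
```

```bash
g() { python3 -c "
from h import *
state()" | cut -c1-75; }
python3 -m handwheel '[[[0,0.5,0],[0,0,0],0],[[0,1,0],[0,0,0],0],[[0,1.5,0],[0,0,0],0],[[0,2,0],[0,0,0],0],[[0,2.5,0],[0,0,0],0],[[0,3,0],[0,0,0],0],[[0,3.5,0],[0,0,0],0],[[0,4,0],[0,0,0],0]]' >/dev/null; g
python3 -m handwheel '[[[0,0.3,0],[0,0,0],0],[[0,0.6,0],[0,0,0],0],[[0,0.8,0],[0,0,0],0],[[0,0.8,0],[0,0,0],0]]'>/dev/null; g
python3 - <<'E'
from h import *
snap('scene','s2.png');i=cv2.imread('pics/s2.png')[205:370,230:390]; cv2.imwrite('pics/c4.png',cv2.resize(i,None,fx=3.6,fy=3.6,interpolation=cv2.INTER_CUBIC))
E
```

```text
t 4.32 clampmm [-150.3   -0.3  115.7] Fclamp [-5.9 -0.6  2.4] toolaxes in c
t 4.65 clampmm [-1.417e+02 -1.000e-01  1.153e+02] Fclamp [-1.8 -0.8  0.9] t
```

View pics/c4.png

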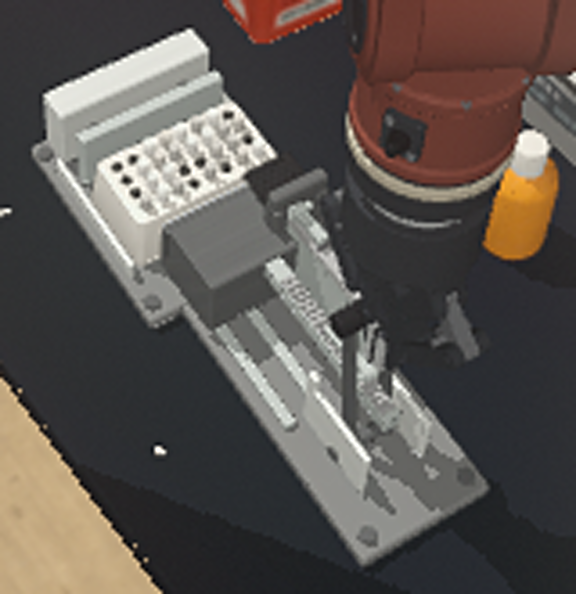

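The trigger is now upright with the bar at (350,320). The jaw has moved about 16 mm and is still clear of the rack. Strokes 2 and 3 come next.

```bash
g() { python3 -c "
from h import *
state()" | cut -c1-75; }
python3 -m handwheel '[[[0,-1,0],[0,0,0],0],[[0,-2.5,0],[0,0,0],0],[[0,-4,0],[0,0,0],0],[[0,-5.3,0],[0,0,0],0],[[0,-5.8,0],[0,0,0],0],[[0,-5.8,0],[0,0,0],0],[[0,-5.8,0],[0,0,0],0]]' >/dev/null; g
python3 -m handwheel '[[[0,0.6,0],[0,0,0],0],[[0,1.2,0],[0,0,0],0],[[0,1.8,0],[0,0,0],0],[[0,2.4,0],[0,0,0],0],[[0,3,0],[0,0,0],0],[[0,3.5,0],[0,0,0],0],[[0,4,0],[0,0,0],0],[[0,4.5,0],[0,0,0],0],[[0,5,0],[0,0,0],0]]' >/dev/null; g
python3 -m handwheel '[[[0,0.4,0],[0,0,0],0],[[0,0.7,0],[0,0,0],0],[[0,0.8,0],[0,0,0],0],[[0,0.8,0],[0,0,0],0]]'>/dev/null; g
python3 -m handwheel '[[[0,-1,0],[0,0,0],0],[[0,-2.5,0],[0,0,0],0],[[0,-4,0],[0,0,0],0],[[0,-5.3,0],[0,0,0],0],[[0,-5.8,0],[0,0,0],0],[[0,-5.8,0],[0,0,0],0],[[0,-5.8,0],[0,0,0],0]]' >/dev/null; g
python3 -m handwheel '[[[0,0.6,0],[0,0,0],0],[[0,1.2,0],[0,0,0],0],[[0,1.8,0],[0,0,0],0],[[0,2.4,0],[0,0,0],0],[[0,2.8,0],[0,0,0],0],[[0,3.2,0],[0,0,0],0]]' >/dev/null; g
python3 - <<'E'
from h import *
snap('scene','s3.png');i=cv2.imread('pics/s3.png')[205:370,230:390]; cv2.imwrite('pics/c5.png',cv2.resize(i,None,fx=3.6,fy=3.6,interpolation=cv2.INTER_CUBIC))
E
```

```text
t 5.28 clampmm [-200.3    0.4  115. ] Fclamp [ 0.5 -1.  -0.5] toolaxes in c
t 6.03 clampmm [-150.4   -0.6  116.1] Fclamp [-5.6 -0.6  2.7] toolaxes in c
t 6.37 clampmm [-142.7   -0.6  115.9] Fclamp [-6.4 -1.2  1.5] toolaxes in c
t 6.95 clampmm [-200.2    0.4  115. ] Fclamp [0.2 0.4 0.4] toolaxes in clam
t 7.45 clampmm [-169.1   -0.6  116.4] Fclamp [-8.8  0.7  6.9] toolaxes in c
```

View pics/c5.png

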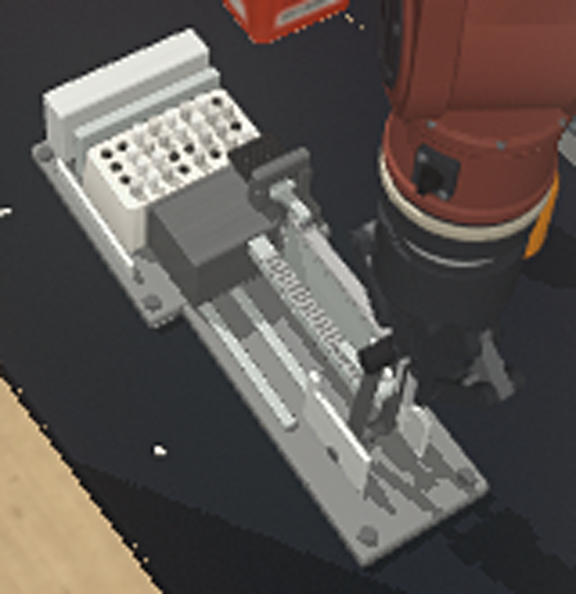

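The jaw is now on the rack, and the rack is about at the end plate (bar at (378,352)). I'll continue slowly and watch the force.

```bash
g() { python3 -c "
from h import *
state()" | cut -c1-75; }
for k in 1 2 3 4 5; do python3 -m handwheel '[[[0,0.17,0],[0,0,0],0],[[0,0.34,0],[0,0,0],0],[[0,0.5,0],[0,0,0],0]]' >/dev/null; g; done
```

```text
t 7.75 clampmm [-163.1   -0.4  115.9] Fclamp [-2.1 -1.7  1.3] toolaxes in c
t 8.0 clampmm [-158.7   -0.2  115.6] Fclamp [-7.6  0.5  4.1] toolaxes in cl
t 8.25 clampmm [-154.5   -0.2  115.7] Fclamp [-10.    1.1   5.3] toolaxes i
t 8.5 clampmm [-149.2   -0.2  115.7] Fclamp [-7.6  1.4  4.5] toolaxes in cl
t 8.75 clampmm [-1.445e+02 -1.000e-01  1.156e+02] Fclamp [-10.3   0.2   1.
```

```bash
g() { python3 -c "
from h import *
state()" | cut -c1-75; }
python3 -m handwheel '[[[0,-1,0],[0,0,0],0],[[0,-2.5,0],[0,0,0],0],[[0,-4,0],[0,0,0],0],[[0,-5.2,0],[0,0,0],0],[[0,-5.6,0],[0,0,0],0],[[0,-5.6,0],[0,0,0],0],[[0,-5.6,0],[0,0,0],0]]' >/dev/null; g
python3 -m handwheel '[[[0,0.5,0],[0,0,0],0],[[0,1,0],[0,0,0],0],[[0,1.5,0],[0,0,0],0],[[0,1.8,0],[0,0,0],0],[[0,2.0,0],[0,0,0],0]]' >/dev/null; g
for k in 1 2 3 4 5; do python3 -m handwheel '[[[0,0.17,0],[0,0,0],0],[[0,0.34,0],[0,0,0],0],[[0,0.5,0],[0,0,0],0]]' >/dev/null; g; done
```

```text
t 9.33 clampmm [-199.1    0.4  115. ] Fclamp [-0.5 -0.2  0.9] toolaxes in c
t 9.75 clampmm [-179.    -0.2  115.7] Fclamp [-5.9  1.3  5.7] toolaxes in c
t 10.0 clampmm [-175.3   -0.4  116. ] Fclamp [-7.2  1.9  5.8] toolaxes in c
t 10.25 clampmm [-170.7   -0.6  116.2] Fclamp [-3.1 -0.8  1.6] toolaxes in 
t 10.5 clampmm [-165.    -0.3  115.8] Fclamp [-7.9  1.6  5.2] toolaxes in c
t 10.75 clampmm [-160.6   -0.3  116. ] Fclamp [-9.2  1.7  8.3] toolaxes in 
t 11.0 clampmm [-156.8   -0.4  116.3] Fclamp [-17.3   3.3   7.9] toolaxes i
```

```bash
g() { python3 -c "
from h import *
state()" | cut -c1-75; }
python3 -m handwheel '[[[0,0,0],[0,0,0],0]]' >/dev/null; g
python3 -m handwheel '[[[0,0,0],[0,0,0],0],[[0,0,0],[0,0,0],0]]' >/dev/null; g
python3 - <<'E'
from h import *
snap('scene','s4.png');i=cv2.imread('pics/s4.png')[205:300,230:325]; cv2.imwrite('pics/c6.png',cv2.resize(i,None,fx=6,fy=6,interpolation=cv2.INTER_CUBIC))
E
```

```text
t 11.08 clampmm [-156.8   -0.4  116.3] Fclamp [-14.2   3.2   7.5] toolaxes 
t 11.25 clampmm [-156.9   -0.4  116.3] Fclamp [-14.5   3.5   7.5] toolaxes
```

View pics/c6.png

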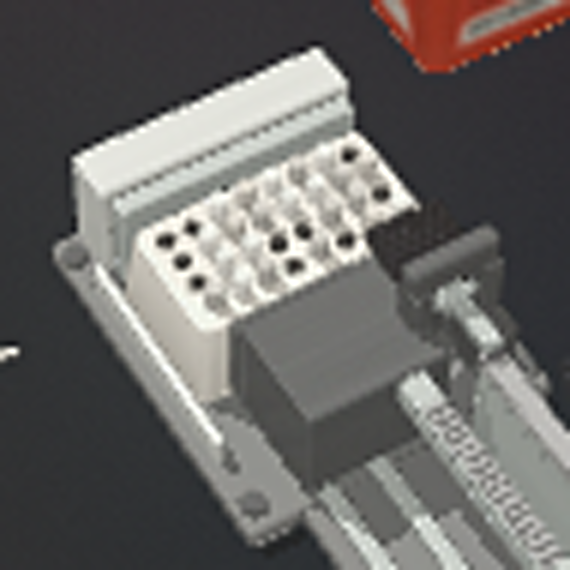

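The plate looks flat on the block: no gap near (230,160). The force slope also matches the home stiffness. I'll hold, let the trigger return, and rise.

```bash
g() { python3 -c "
from h import *
state()" | cut -c1-75; }
python3 -m handwheel '[[[0,0,0],[0,0,0],0],[[0,0,0],[0,0,0],0],[[0,0,0],[0,0,0],0],[[0,0,0],[0,0,0],0],[[0,0,0],[0,0,0],0],[[0,0,0],[0,0,0],0],[[0,0,0],[0,0,0],0]]' >/dev/null; g
python3 -m handwheel '[[[0,-0.4,0],[0,0,0],0],[[0,-1.2,0],[0,0,0],0],[[0,-2.5,0],[0,0,0],0],[[0,-4,0],[0,0,0],0],[[0,-5,0],[0,0,0],0],[[0,-6,0],[0,0,0],0],[[0,-6,-2],[0,0,0],0],[[0,-6,-5],[0,0,0],0],[[0,-6,-7],[0,0,0],0],[[0,-6,-7.5],[0,0,0],0],[[0,-6,-7.5],[0,0,0],0]]' >/dev/null; g
python3 - <<'E'
from h import *
p=np.load('pose.npy')
snap('top','t2.png')
i=cv2.imread('pics/t2.png')[185:265,255:425]; a=cv2.resize(i,None,fx=4.7,fy=4.7,interpolation=cv2.INTER_CUBIC)
snap('scene','s5.png');i=cv2.imread('pics/s5.png')[235:305,270:350]; b=cv2.resize(i,None,fx=2.8,fy=2.8,interpolation=cv2.INTER_CUBIC)
o=np.zeros((a.shape[0]+b.shape[0],a.shape[1],3),np.uint8);o[:a.shape[0]]=a;o[a.shape[0]:,:b.shape[1]]=b
cv2.imwrite('pics/c7.png',o)
go((38,-32,170),(38,-32,100))
E
```

```text
t 11.88 clampmm [-156.9   -0.4  116.2] Fclamp [-14.9   3.1   7.5] toolaxes 
t 12.8 clampmm [-215.3   -0.7  191.6] Fclamp [-0.6  0.1 -0.5] toolaxes in c
t 12.9 clampmm [-214.3    0.5  189.4] Fclamp [-0.4 -0.2  0.6] toolaxes in clamp [[-0.001, 1.0, 0.001], [1.0, 0.001, 0.001], [0.001, 0.001, -1.0]] w 0.0
(38, -32, 170) cm [-3.26 25.23  1.95]
(38, -32, 100) cm [-3.27 25.22  8.95]
```

View pics/c7.png

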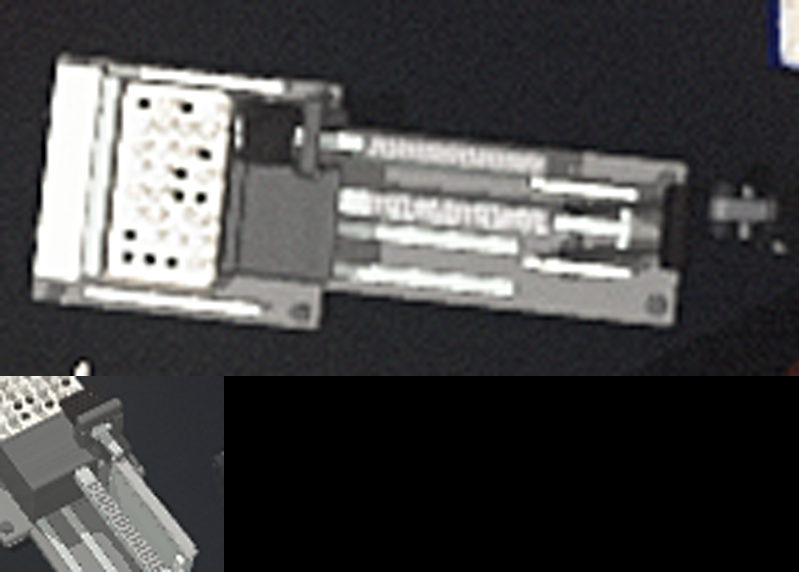

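The trigger is back (bar at (672,225)). The lever pad is at about (270,135) and the wall top at about (314,140) in the upper view. I'll locate them.

Run:
```python
from h import *
p=np.load('pose.npy');c,s=np.cos(p[2]),np.sin(p[2])
def cl(u,v,z):
    w=ray('t2.png',(u+.5)/4.7+254.5,(v+.5)/4.7+184.5,z/1000); d=w[:2]-p[:2]; return np.array([c*d[0]+s*d[1],-s*d[0]+c*d[1]])*1000
for n,a in dict(wallfront=(305,140,102),wallback=(322,142,102),wall_lo=(312,175,102),wall_hi=(318,97,102),padleft=(243,135,84),padlow=(270,165,84),rackL=(113,185,50),rackR=(228,195,54),blockR=(336,225,70)).items(): print(n,cl(*a).round(1))
```

```text
wallfront [ 25.5 -27.8]
wallback [ 16.2 -27.7]
wall_lo [19.8 -9.1]
wall_hi [ 20.8 -52.1]
padleft [ 58.7 -28.6]
padlow [ 42.1 -13.6]
rackL [127.4   4.4]
rackR [62.2  3.3]
blockR [ 1.3 14.6]
```

```bash
g() { python3 -c "
from h import *
state()" | cut -c1-75; }
python3 -m handwheel '[[[0,1.5,0],[0,0,0],0],[[-0.5,5,0],[0,0,0],0],[[-1,8.8,0],[0,0,0],0],[[-1.5,12.6,0],[0,0,0],0],[[-2,16.4,0],[0,0,0],0],[[-2.5,20,0],[0,0,0],0],[[-3,23.5,0],[0,0,0],0],[[-3.15,25.5,0],[0,0,0],0],[[-3.15,25.8,0],[0,0,0],0],[[-3.15,25.8,3],[0,0,0],0],[[-3.15,25.8,6],[0,0,0],0],[[-3.15,25.8,7],[0,0,0],0]]' >/dev/null; g
python3 -m handwheel '[[[0,0,1],[0,0,0],0],[[0,0,2],[0,0,0],0],[[0,0,2],[0,0,0],0],[[0,0,2],[0,0,0],0]]' >/dev/null; g
python3 -m handwheel '[[[0,0,0],[0,0,0],0],[[0,0,0],[0,0,0],0]]' >/dev/null; g
python3 - <<'E'
from h import *
snap('scene','s6.png');i=cv2.imread('pics/s6.png')[205:325,230:380]; cv2.imwrite('pics/c8.png',cv2.resize(i,None,fx=4.5,fy=4.5,interpolation=cv2.INTER_CUBIC))
E
```

```text
t 13.9 clampmm [ 44.2 -28.  116.2] Fclamp [ 0.3  0.6 -0.2] toolaxes in clam
t 14.23 clampmm [ 43.5 -31.4 100.5] Fclamp [ 0.6 -0.1  0. ] toolaxes in cla
t 14.4 clampmm [ 43.5 -32.  101.3] Fclamp [-0.3 -0.1  0.1] toolaxes in clam
```

View pics/c8.png

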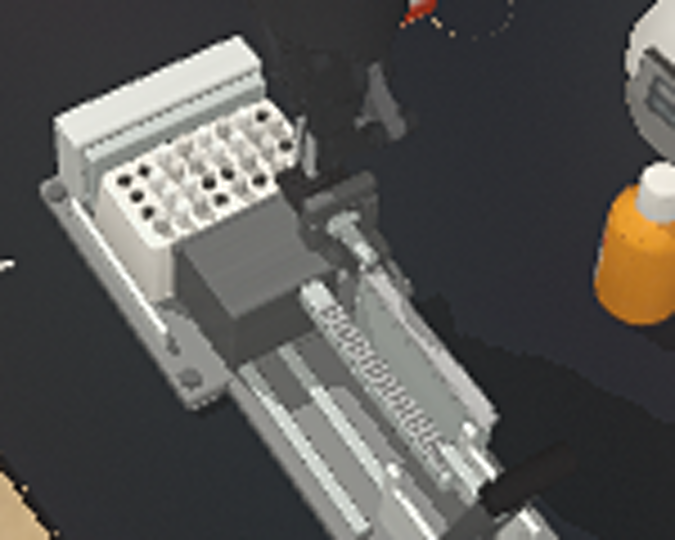

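The fingers stand over the pad, ahead of the wall and clear of the rack (tips at about (310,175)). I'll press down in steps.

```bash
g() { python3 -c "
from h import *
state()" | cut -c1-75; }
python3 -m handwheel '[[[0,0,0.5],[0,0,0],0],[[0,0,1],[0,0,0],0],[[0,0,1.4],[0,0,0],0],[[0,0,1.4],[0,0,0],0]]' >/dev/null; g
for k in 1 2 3 4; do python3 -m handwheel '[[[0,0,0.1],[0,0,0],0],[[0,0,0.2],[0,0,0],0]]' >/dev/null; g; done
```

```text
t 14.78 clampmm [ 43.8 -30.5  85.3] Fclamp [0.5 0.1 0.4] toolaxes in clamp 
t 14.95 clampmm [ 43.7 -31.2  84.2] Fclamp [0.2 1.1 0.5] toolaxes in clamp 
t 15.12 clampmm [ 43.8 -31.4  83.2] Fclamp [ 1.6  5.4 21.1] toolaxes in cla
t 15.28 clampmm [ 43.8 -31.7  81. ] Fclamp [1.9 1.  5.9] toolaxes in clamp 
t 15.45 clampmm [ 44.  -31.7  78.9] Fclamp [2.6 1.7 6.7] toolaxes in clamp
```

```bash
g() { python3 -c "
from h import *
state()" | cut -c1-75; }
python3 -m handwheel '[[[0,-0.2,0.05],[0,0,0],0],[[0,-0.4,0.05],[0,0,0],0],[[0,-0.6,0.05],[0,0,0],0],[[0,-0.8,0.05],[0,0,0],0],[[0,-1,0.05],[0,0,0],0]]' >/dev/null; g
python3 -m handwheel '[[[0,-0.2,0],[0,0,0],0],[[0,-0.4,0],[0,0,0],0],[[0,-0.6,0],[0,0,0],0],[[0,-0.8,0],[0,0,0],0],[[0,-1,0],[0,0,0],0]]' >/dev/null; g
python3 -m handwheel '[[[0,-0.2,0],[0,0,0],0],[[0,-0.4,0],[0,0,0],0],[[0,-0.6,0],[0,0,0],0],[[0,-0.8,0],[0,0,0],0],[[0,-1,0],[0,0,0],0]]' >/dev/null; g
```

```text
t 15.87 clampmm [ 34.1 -31.6  78.4] Fclamp [3.8 2.1 6.8] toolaxes in clamp 
t 16.28 clampmm [ 24.  -31.7  78.4] Fclamp [2.9 1.1 6.7] toolaxes in clamp 
t 16.7 clampmm [ 14.  -31.7  78.4] Fclamp [3.  1.4 7. ] toolaxes in clamp [
```

Dragging freely at about 3–4 N. I'll continue until it meets its rear stop.

```bash
g() { python3 -c "
from h import *
state()" | cut -c1-75; }
for k in 1 2 3; do python3 -m handwheel '[[[0,-0.2,0],[0,0,0],0],[[0,-0.4,0],[0,0,0],0],[[0,-0.6,0],[0,0,0],0],[[0,-0.8,0],[0,0,0],0],[[0,-1,0],[0,0,0],0]]' >/dev/null; g; done
for k in 1 2 3 4; do python3 -m handwheel '[[[0,-0.1,0],[0,0,0],0],[[0,-0.2,0],[0,0,0],0]]' >/dev/null; g; done
```

```text
t 17.12 clampmm [  4.  -31.7  78.4] Fclamp [2.9 1.2 7.6] toolaxes in clamp 
t 17.53 clampmm [ -6.  -31.7  78.4] Fclamp [3.3 1.1 6.8] toolaxes in clamp 
t 17.95 clampmm [-16.  -31.7  78.4] Fclamp [2.  1.1 6.7] toolaxes in clamp 
t 18.12 clampmm [-18.1 -31.7  78.4] Fclamp [2.6 1.8 6.9] toolaxes in clamp 
t 18.28 clampmm [-19.1 -31.6  78.4] Fclamp [9.5 0.9 9.5] toolaxes in clamp 
t 18.45 clampmm [-19.6 -31.6  78.5] Fclamp [17.2  0.  11.7] toolaxes in cla
t 18.62 clampmm [-20.3 -31.6  78.6] Fclamp [23.3  0.7 13.8] toolaxes in cla
```

The rear stop has been reached. I'll back off, lift and check.

```bash
python3 -m handwheel '[[[0,0.3,0],[0,0,0],0],[[0,0.5,0],[0,0,0],0],[[0,0.5,-1],[0,0,0],0],[[0,0.5,-3],[0,0,0],0],[[0,0.5,-6],[0,0,0],0],[[0,0.5,-9],[0,0,0],0],[[-3,0.5,-11],[0,0,0],0],[[-6,0.5,-12],[0,0,0],0],[[-9,0.5,-12],[0,0,0],0],[[-12,0.5,-12],[0,0,0],0],[[-12,0.5,-12],[0,0,0],0]]'
python3 - <<'E'
from h import *
snap('top','t3.png');snap('scene','s7.png')
i=cv2.imread('pics/s7.png')[205:370,230:390]; a=cv2.resize(i,(400,412),interpolation=cv2.INTER_CUBIC)
i=cv2.imread('pics/t3.png')[190:260,260:350]; b=cv2.resize(i,(400,311),interpolation=cv2.INTER_CUBIC)
o=np.zeros((412,800,3),np.uint8);o[:,:400]=a;o[:311,400:]=b;cv2.imwrite('pics/c9.png',o); state()
E
```

```text
t: 19.53
tcp_pos: [0.6353, -0.0956, 0.1977]
ee_rot: [0.039, 0.999, -0.0, 0.001]
ft_force: [-1.9, -0.2, -0.7]
gripper_width: -0.001
finger_force: 0.0
t 19.63 clampmm [ -19.3 -151.6  197.5] Fclamp [ 0.5  0.9 -0.2] toolaxes in clamp [[-0.001, 1.0, 0.0], [1.0, 0.001, 0.001], [0.001, 0.0, -1.0]] w 0.0
```

View pics/c9.png

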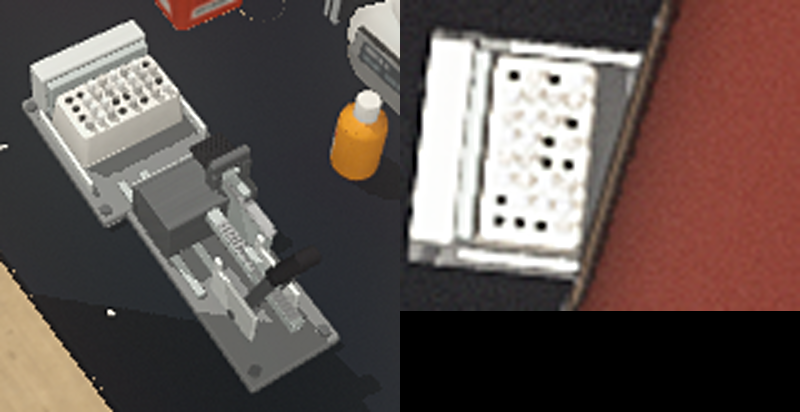

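The rack stands against the home plate, and the jaw is fully back (block corner at (132,190), further back than at the start). The trigger and lever are at rest and the robot is clear.

```bash
python3 -c "
from plant import order
print(order.job_done())"
```

```text
the job is handed in; nothing more can be done
None
```

The job is handed in, with no verdict returned: four trigger strokes docked the rack and pushed the plate home, the estimated squeeze was 20–25 N held over 0.5 s, and the jaw was then released and drawn fully back at about 20 s of the 61 s allowed.

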